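# Swap two fastener jars in the jar brace and open the second one

### The arm

A 6-joint arm with a two-finger parallel gripper is mounted at the origin on a cart in front of the work surface, level with it; the furniture and walls round the work are solid. World frame = base frame: x ahead of the robot, y to its left, z up, the work surface at z = 0. Lengths are in m, angles in rad, forces in N, time in s.
With the tool pointing down it reaches from about 0.4 to 0.825 m from the base axis. Payload 7 kg.
Tool frame: the origin (TCP) lies midway between the tips of the shut fingers; the grasp point (between the pads) lies 19 mm behind it; z points along the fingers, y is the line along which they close (so a half turn about z gives the same grasp; the last joint's range is limited). The gripper opens to 88 mm and grips with 3 to 60 N. Pads are 19 mm wide; open, the fingers measure 130 mm over their backs; the gripper's body (78 mm by 193 mm) begins 47 mm behind the grasp point.
Start: joints at [1.481, 0.359, 0.012, 0, -1.224, -0.288], TCP at [0.249, 0.627, 0.227] pointing down, gripper open.
Joint ranges: [-3.07, 3.07], [-1.43, 2.12], [-1.02, 1.25], [-3.03, 1.67], [-3.05, -0], [-3.03, 3.03]. Speed limits (rad/s): [2.39, 2.39, 3.01, 3.14, 3.14, 3.14].

### API

Orientations are given as a rotation vector (axis times angle).
In Python, from cell import readout, cams, ticket gives the robot as it stands.
- The arm moves only by the tool send_rows, never from a script. Its argument "series" is a list of rows, each an object with "rot": the turn, a rotation vector about the tool's x, y, z in rad, a list of three; "translation": the shift along the tool's x, y, z in m, a list of three; "hand": the finger opening in m, from 0 to 0.0876. In form: [{"rot": [rx, ry, rz], "translation": [tx, ty, tz], "hand": hand}, ...]. A call has 1 to 12 rows; each row shifts and turns the commanded pose from where the row before left it, along the tool's axes as they then stand; what a row does not reach is not made up. A row lasts 1/10 s, in which the tool goes at most 50 mm and 8.59 degrees, less where a joint would pass 70% of its speed; a pose out of reach is approached as far as the arm can. A call is refused whole if a number of a shift passes 0.05 or a number of a turn 0.15, either way. A call with a gripper value outside its range is refused whole. The fingers move at their own pace and stop on an object; "newtons" is the grip in N (left out, the last holds). Time passes only in rows, so rows that do not move let the fingers close. It gives the time, the measured TCP pose, the force, the opening and the grip force at its end, in the units of the state.
- readout.get_obs(): the state, without advancing time (a new reading comes with each control period).
- cams.camera(name): name is "scene" or "top" or "wrist"; returns the picture (384x512x3 uint8, red, green, blue); there is no depth.
- cams.camera_model(name): a dict with "mtx" (3x3 intrinsics, pixels), "rvec" (rotation vector, rad) and "tvec" (3), from world to camera coordinates, as OpenCV has them; the wrist camera has in their place "tool_from_camera" (4x4, takes a point from camera to tool coordinates, whose origin is the TCP and whose axes are the flange's). Camera axes: x right, y down, z forward; pixel columns grow to the right and rows downward; lengths in m; the calibration is good to about 2 mm. A picture is of the moment at which its call begins: read the wrist's pose just before it. camera_model takes no time and is no camera call.
- ticket.job_done(): hands the job in; it is judged then, once.
The state is a dict: "time": time; "qpos": joint angles; "qvel": joint speeds; "effort": joint torques, N m; "position": TCP position; "ee_rot": TCP orientation; "ft_force": force on the tool from outside, world axes, zero at the start; "moment": the same for the moment, N m; "width": finger opening in m; "finger_force": force on a finger pad.
Only numpy, scipy, OpenCV 4.12 (cv2) and the standard library are available. Lean on these libraries where they do the work, as an engineer would, in place of code of your own. Each camera call takes 0.05 s, during which the arm holds its last target. There are 200 camera calls.

### The job

Make the two jars change places: the green-capped jar goes fully home into the square pocket of the brace, and the orange-capped jar stands upright in the middle of the black mat where the green one stood. Then, letting the brace keep the green jar from turning, unscrew its tight green cap anticlockwise until the thread lets go (about a fifth of a turn), stop turning, lift the cap straight off, and finish while still holding it level in the gripper just above the jar's mouth, clear of it by a centimetre or two. Leave the jar standing in the brace and do not shove the other things on the bench.

Things in the scene. Friction and masses are not known exactly. Their poses are not given: they have to be found in the camera images.
- green_jar_mid (a point): Upright clear jar of screws with a green cap: square body 56 x 56 mm, rounded corners, 52 mm high to the shoulder, then a round neck 38 mm across. With cap 86 mm high, about 0.25 kg. The point is on its axis, 43 mm above its underside; z up, x and y square to its faces (a quarter turn looks the same). May be carried by its closed cap or by its body.
- green_mouth (a point): Centre of the mouth of the green-capped jar, at the rim of its neck: 80 mm above the jar's underside, under the cap while that is on. Three sloping threads run round the neck 10 to 18 mm below the rim.
- green_cap_mid (a point): The jar's green ribbed screw cap, 54 mm across, 26 mm high, 35 g; the point is its centre. Closed: 30 mm above green_jar_mid, skirt 8 mm above the shoulder, x as the jar's. A sprung seal (20 N) makes it tight: about 0.3 to 0.5 N m. Turned anticlockwise it rises 2 mm, is free after 50 deg, lifts straight off at 55 to 90, meets a stop at 95. Clear of the mouth 25 mm up.
- orange_jar_mid (a point): A jar of the same shape, sizes and weight with an orange cap (54 mm across, its middle 30 mm above this point) that is fixed on. The point is on its axis, 43 mm above its underside; z up, x and y square to its faces. It starts in the brace. May be carried by its cap or its body.
- brace_pocket (a point): Brace fixed to the bench: aluminium base plate 116 x 116 x 6 mm, four blue walls 76 mm square outside, flared black lip 36 mm above the bench. The point is the centre of the pocket's floor, 6 mm above the bench; x and y square to the walls. Pocket 60 x 60 mm (2 mm play each side of a jar), 30 mm deep; a jar goes in with faces parallel to the walls, any of the four ways.
- mat_top (a point): Square black rubber mat, 100 x 100 x 4 mm, fixed to the bench; the point is the centre of its top. The green-capped jar starts there. Between brace and mat there is free bench where a jar may be set down for a while.
- marker_1: Bystander: white and black marker pen, 135 mm long, 18 mm high, lying near the front edge; origin under its middle.
- marker_2: Bystander: grey and red marker pen, 135 mm long, 18 mm high, lying near the front edge; origin under its middle.
- tape_measure: Bystander: grey and yellow tape measure, 31 x 84 x 65 mm, standing at the back; origin under its middle.
- spanner: Bystander: small steel spanner, 147 mm long, 9 mm high, lying at the back; origin under its middle.
Things that resemble listed ones, but are neither listed nor needed, are in the scene too. What is shaped like the part that bears orange_jar_mid but purple is not meant.

How it is judged:
By the outcome, as a careful person would: the job done as asked, in the order asked, and still so for the second after the job is handed in, while the arm keeps its last pose, push and grip.
It also fails if it takes over 72 s, if anything falls off the work surface, if the arm or the gripper's body presses on something with over 40 N, if the wrist force passes 120 N, or if a joint passes its speed limit or range.

## Working session

There is one attempt and no reset: what is moved stays moved. The work goes in short steps, Python scripts to look and compute and a tool call to move; the robot and the scene stay as the last step left them, time stands still between calls to the robot, and variables do not carry over. Pictures are saved under pics/ and viewed, at most 10 in all, crops included, and the job is handed in when it is done.

Besides the shell and the picture viewer there is one more tool, called after "Emit:" in YAML: its name, and indented under it one key for each argument. send_rows: Moves the arm, as the interface text tells. Its arguments: {"type":"object","properties":{"series":{"type":"array","items":{"type":"object","properties":{"rot":{"type":"array","items":{"type":"number"}},"translation":{"type":"array","items":{"type":"number"}},"hand":{"type":"number"}}}},"newtons":{"type":"number"}},"required":["series"]}

```bash
mkdir -p pics; ls; python3 - <<'E'
from cell import readout, cams
import cv2, numpy as np
np.set_printoptions(precision=4,suppress=True)
o=readout.get_obs(); print({k:np.round(v,4) for k,v in o.items()})
for n in ("scene","top","wrist"):
    m=cams.camera_model(n); print(n,m)
    if n!="wrist":
        im=cams.camera(n); cv2.imwrite(f"pics/{n}0.png",cv2.cvtColor(im,cv2.COLOR_RGB2BGR))
E
```

```text
pics
{'time': np.float64(0.0), 'qpos': array([ 1.4811,  0.3594,  0.0111, -0.0004, -1.2241, -0.2881]), 'qvel': array([ 0.0017,  0.001 ,  0.0007, -0.0014,  0.0005, -0.0003]), 'effort': array([  0.0004, -58.2723,  29.3048,   6.9972,   0.0069,  -0.0002]), 'position': array([0.2488, 0.627 , 0.2257]), 'ee_rot': array([ 3.0841, -0.5898, -0.0003]), 'ft_force': array([ 0.0521, -0.4089, -0.3325]), 'moment': array([-0.0058, -0.0114, -0.0028]), 'finger_force': np.float64(0.0), 'width': np.float64(0.088)}
scene {'mtx': array([[401.2981,   0.    , 259.9839],
       [  0.    , 401.2981, 191.2141],
       [  0.    ,   0.    ,   1.    ]]), 'rvec': array([ 0.1909,  2.8943, -1.0688]), 'tvec': array([ 0.5134, -0.1606,  1.0834])}
top {'mtx': array([[446.1188,   0.    , 262.3596],
       [  0.    , 446.1188, 197.8563],
       [  0.    ,   0.    ,   1.    ]]), 'rvec': array([ 2.1741, -2.1391,  0.0858]), 'tvec': array([0.1952, 0.5523, 0.9968])}
wrist {'mtx': array([[295.1906,   0.    , 254.0118],
       [  0.    , 295.1906, 184.4234],
       [  0.    ,   0.    ,   1.    ]]), 'tool_from_camera': array([[ 0.0001, -0.9617, -0.274 ,  0.0749],
       [ 1.    ,  0.0002, -0.0004, -0.0005],
       [ 0.0005, -0.274 ,  0.9617, -0.1582],
       [ 0.    ,  0.    ,  0.    ,  1.    ]])}
```

```bash
python3 - <<'E'
import cv2,numpy as np
t=cv2.imread("pics/top0.png"); s=cv2.imread("pics/scene0.png")
cv2.imwrite("pics/top0b.png",cv2.resize(t,(800,600),interpolation=cv2.INTER_CUBIC))
cv2.imwrite("pics/scene0b.png",cv2.resize(s,(800,600),interpolation=cv2.INTER_CUBIC))
E
```

```text
(no output)
```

View pics/top0b.png

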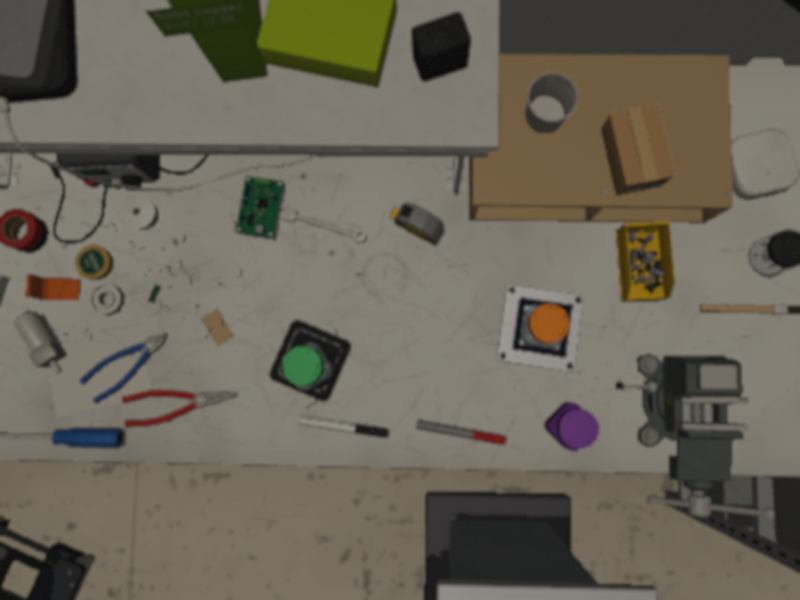

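View pics/scene0b.png

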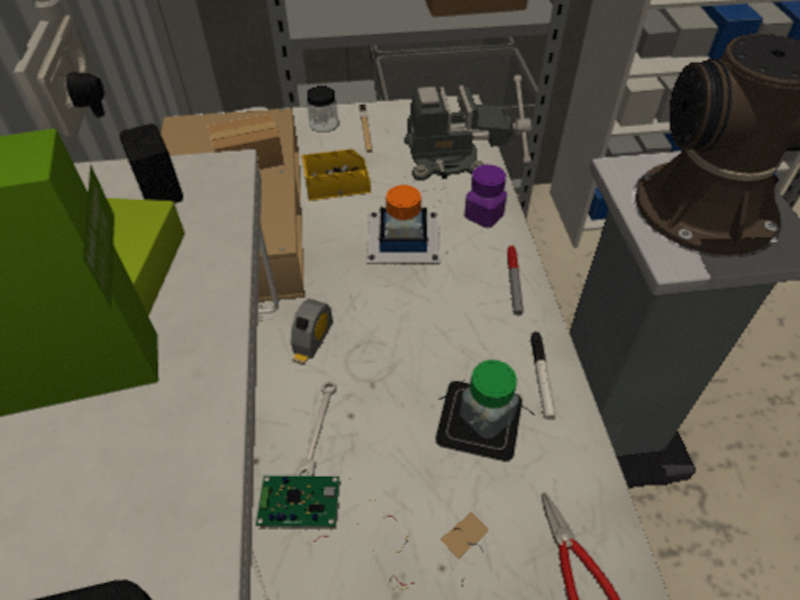

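Candidates: the green-capped jar is at top (302,367) on the black mat. The orange-capped jar is at top (549,324), inside the blue walls on the aluminium plate. The purple jar (574,427) and the black-capped jar (783,250) are decoys. I'll confirm the two I want in an enlarged crop.

```bash
python3 - <<'E'
import cv2,numpy as np
t=cv2.imread("pics/top0.png"); s=cv2.imread("pics/scene0.png")
def crop(im,x,y,w,h): 
    c=im[y:y+h,x:x+w]; c=cv2.resize(c,(400,300),interpolation=cv2.INTER_CUBIC)
    return np.clip(255*(c/255.)**.6,0,255).astype(np.uint8)
# 5x scale: 80x60 crops
out=np.vstack([np.hstack([crop(t,160,202,80,60),crop(t,307,178,80,60)]),np.hstack([crop(s,270,225,96,72),crop(s,220,110,80,60)])])
cv2.imwrite("pics/c1.png",out)
E
```

```text
(no output)
```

View pics/c1.png

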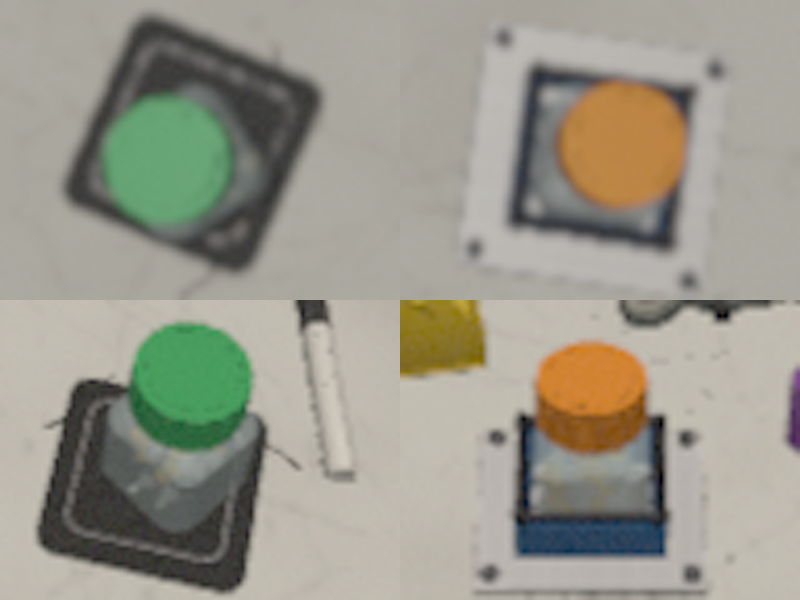

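The crop confirms both jars. The green one is on the mat, yawed relative to it, and the orange one is seated in the blue brace. Next I'll turn the pixels into positions.

```bash
cat > h.py <<'E'
import numpy as np, cv2
from scipy.spatial.transform import Rotation as R
from cell import readout, cams
np.set_printoptions(precision=4,suppress=True)
def cam(n,o=None):
    m=cams.camera_model(n); K=m["mtx"]
    if n=="wrist":
        T=np.eye(4);T[:3,:3]=R.from_rotvec(o["ee_rot"]).as_matrix();T[:3,3]=o["position"]
        W=T@m["tool_from_camera"]; return K,W[:3,:3],W[:3,3]
    Rc=R.from_rotvec(m["rvec"]).as_matrix(); return K,Rc.T,-Rc.T@m["tvec"]
def ray(c,px,z):
    K,Rw,p=c; d=Rw@np.linalg.solve(K,[px[0],px[1],1.]); return p+d*(z-p[2])/d[2]
def proj(c,P):
    K,Rw,p=c; q=K@(Rw.T@(np.asarray(P)-p)); return q[:2]/q[2]
def delta(o,tgt,yaw):
    """tool-frame shift and world yaw change; tool pointing down, yaw of tool y axis in world"""
    Rm=R.from_rotvec(o["ee_rot"]).as_matrix()
    y=np.degrees(np.arctan2(Rm[1,1],Rm[0,1]))
    return Rm.T@(np.asarray(tgt)-o["position"]), y
E
python3 - <<'E'
from h import *
t=cam("top");s=cam("scene")
print("campos",t[2],s[2])
print("green",ray(t,(193.6,233.6),.09),ray(s,(315.6,241.3),.09))
print("orange",ray(t,(351.6,206.8),.092),ray(s,(258.4,125.2),.092))
f=lambda p,x,y:(p[0]/5+x,p[1]/5+y)
m=[ray(t,f(p,160,202),.004) for p in [(145,15),(322,95),(245,270),(68,190)]]
b=[ray(t,f(p,227,178),.006) for p in [(485,25),(735,55),(713,290),(462,262)]]
h=[ray(t,f(p,227,178),.006) for p in [(503,38),(716,69),(687,280),(474,248)]]
for q in (m,b,h):
    q=np.array(q); e=np.roll(q,-1,0)-q; print(q.mean(0),np.linalg.norm(e,axis=1),np.degrees(np.arctan2(e[:,1],e[:,0]))%90)
g=lambda p:((p[0]-0)/4.1667+270,(p[1]-300)/4.1667+225)
print("mat scene", np.mean([ray(s,g(p),.004) for p in [(82,380),(262,420),(235,590),(40,550)]],0))
g=lambda p:((p[0]-400)/5+220,(p[1]-300)/5+110)
q=np.array([ray(s,g(p),.006) for p in [(497,438),(687,438),(692,573),(489,573)]]);e=np.roll(q,-1,0)-q
print("brace scene", q.mean(0),np.linalg.norm(e,axis=1),np.degrees(np.arctan2(e[:,1],e[:,0]))%90)
# other heights of interest
for n,p in dict(tape=(418,222),shelfedge=(490,150),boxfront=(480,212),purple=(574,427)).items():
    print(n,ray(t,(p[0]*.64,p[1]*.64),.06))
o=readout.get_obs();Rm=R.from_rotvec(o["ee_rot"]).as_matrix();print(Rm)
for p in ([.4,.2,.3],):
    d,y=delta(o,p,0);print(d,y)
E
```

```text
campos [0.443  0.1786 1.0529] [0.6218 0.7504 0.7165]
green [0.4631 0.3499 0.09  ] [0.4617 0.3541 0.09  ]
orange [0.5263 0.0103 0.092 ] [0.5243 0.0154 0.092 ]
[0.4726 0.3528 0.004 ] [0.0926 0.0892 0.0919 0.0897] [66.7539 67.6176 67.0633 68.0513]
[0.5273 0.0066 0.006 ] [0.1179 0.1109 0.117  0.1123] [83.8834 84.2566 84.5813 84.7101]
[0.5268 0.0084 0.006 ] [0.1007 0.1001 0.0998 0.1   ] [82.4349 81.8667 82.3791 82.3735]
mat scene [0.4711 0.3613 0.004 ]
brace scene [0.5242 0.0128 0.006 ] [0.1    0.0992 0.1003 0.0991] [82.6425 82.1717 82.6073 81.9865]
tape [0.6734 0.194  0.06  ]
shelfedge [0.782  0.0904 0.06  ]
boxfront [0.6892 0.1043 0.06  ]
purple [ 0.3836 -0.0292  0.06  ]
[[ 0.9295 -0.3689 -0.0004]
 [-0.3689 -0.9295 -0.0014]
 [ 0.0001  0.0014 -1.    ]]
[ 0.298   0.3412 -0.0737] -111.64982089559189
```

Emit:
send_rows:
  series:
    - {"translation":[0.03,0.0177,0],"rot":[0,0,0],"hand":0.0876}
    - {"translation":[0.03,0.0177,0],"rot":[0,0,0],"hand":0.0876}
    - {"translation":[0.03,0.0177,0],"rot":[0,0,0],"hand":0.0876}
    - {"translation":[0.03,0.0177,0],"rot":[0,0,0],"hand":0.0876}
    - {"translation":[0.03,0.0177,0],"rot":[0,0,0],"hand":0.0876}
    - {"translation":[0.03,0.0177,0],"rot":[0,0,0],"hand":0.0876}
    - {"translation":[0.03,0.0177,0],"rot":[0,0,0],"hand":0.0876}
    - {"translation":[0.03,0.0177,0],"rot":[0,0,0],"hand":0.0876}
    - {"translation":[0.03,0.0177,0],"rot":[0,0,0],"hand":0.0876}
    - {"translation":[0.03,0.0177,0],"rot":[0,0,0],"hand":0.0876}
    - {"translation":[0,0,0],"rot":[0,0,0],"hand":0.0876}
    - {"translation":[0,0,0],"rot":[0,0,0],"hand":0.0876}

```text
time: 1.3
position: [0.4629, 0.3514, 0.2263]
ee_rot: [3.085, -0.593, -0.001]
ft_force: [-0.0, -0.0, -1.4]
width: 0.0879
finger_force: 0.0
```

```bash
python3 - <<'E'
from h import *
o=readout.get_obs(); im=cams.camera("wrist")
print(o["time"],o["position"],o["ee_rot"],o["qpos"])
np.save("pics/w1o.npy",np.r_[o["position"],o["ee_rot"]])
b=cv2.cvtColor(im,cv2.COLOR_RGB2BGR); cv2.imwrite("pics/w1.png",b)
b=cv2.resize(b,(800,600),interpolation=cv2.INTER_CUBIC)
cv2.imwrite("pics/w1b.png",np.clip(255*(b/255.)**.6,0,255).astype(np.uint8))
E
```

```text
1.3 [0.4629 0.3514 0.2263] [ 3.0847 -0.5927 -0.0006] [ 0.9856  0.2059 -0.2007 -0.0002 -1.1647  0.2056]
```

View pics/w1b.png

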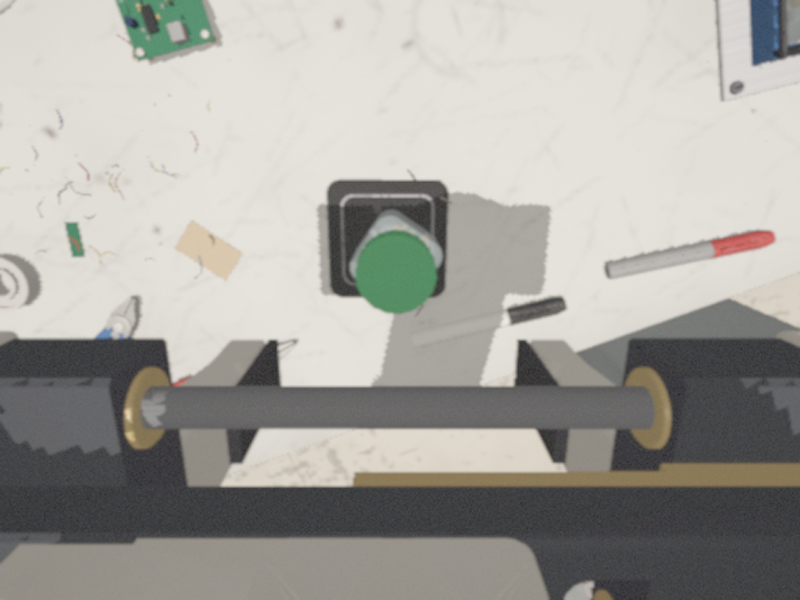

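```bash
python3 - <<'E'
from h import *
v=np.load("pics/w1o.npy"); o=dict(position=v[:3],ee_rot=v[3:]); c=cam("wrist",o)
b=cv2.imread("pics/w1.png")
hsv=cv2.cvtColor(b,cv2.COLOR_BGR2HSV); m=cv2.inRange(hsv,(45,100,40),(85,255,255)); m[:, :200]=0
cn=max(cv2.findContours(m,0,cv2.CHAIN_APPROX_NONE)[0],key=cv2.contourArea)
e=cv2.fitEllipse(cn); print("ell",e)
P=ray(c,e[0],.09); print("cap",P, "diam",e[1][0]/c[0][0,0]*(c[2][2]-.09))
mt=np.array([ray(c,(x*.64,y*.64),.004) for x,y in [(329,181),(447,181),(447,297),(329,297)]])
d=np.roll(mt,-1,0)-mt; print("mat",mt.mean(0),np.linalg.norm(d,axis=1),np.degrees(np.arctan2(d[:,1],d[:,0]))%90)
x0,y0=200,107
cr=b[y0:y0+90,x0:x0+120]; cr=cv2.resize(cr,(800,600),interpolation=cv2.INTER_CUBIC)
cr=np.clip(255*(cr/255.)**.5,0,255).astype(np.uint8)
# overlays: body shoulder square (z=.056) at yaw candidates
for yaw,col in ((25,(0,0,255)),):
    q=[]
    for k in range(4):
        a=np.radians(yaw+45+90*k); q.append((proj(c,[P[0]+.0396*np.cos(a)*.93,P[1]+.0396*np.sin(a)*.93,.052])-(x0,y0))*6.667)
    cv2.polylines(cr,[np.int32(q)],True,col,1)
cv2.imwrite("pics/w1c.png",cr)
E
```

```text
ell ((253.0897979736328, 173.84104919433594), (50.358882904052734, 51.24855041503906), 119.27715301513672)
cap [0.4656 0.3519 0.09  ] diam 0.050228447897448236
mat [0.4726 0.3561 0.004 ] [0.0949 0.0976 0.1018 0.0976] [68.2496 69.9564 68.2491 65.9376]
```

View pics/w1c.png

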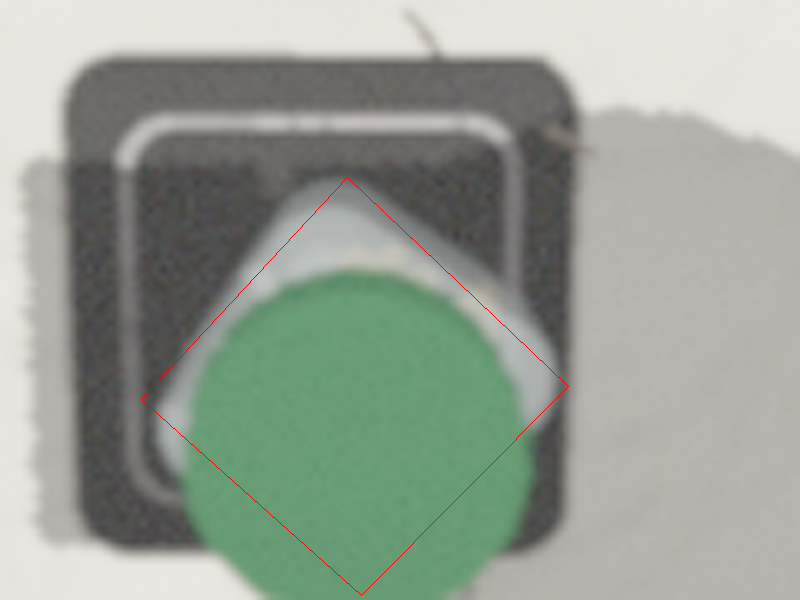

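Emit:
send_rows:
  series:
    - {"translation":[0,0,0],"rot":[0,0,-0.122],"hand":0.0876}
    - {"translation":[0,0,0],"rot":[0,0,-0.122],"hand":0.0876}
    - {"translation":[0.0108,0.033,0],"rot":[0,0,0],"hand":0.0876}
    - {"translation":[0.0108,0.033,0],"rot":[0,0,0],"hand":0.0876}
    - {"translation":[0.0108,0.033,0],"rot":[0,0,0],"hand":0.0876}
    - {"translation":[0.0108,0.033,0],"rot":[0,0,0],"hand":0.0876}
    - {"translation":[0.0108,0.033,0],"rot":[0,0,0],"hand":0.0876}
    - {"translation":[0.0108,0.033,0],"rot":[0,0,0],"hand":0.0876}
    - {"translation":[0.0108,0.033,0],"rot":[0,0,0],"hand":0.0876}
    - {"translation":[0.0108,0.033,0],"rot":[0,0,0],"hand":0.0876}
    - {"translation":[0.0108,0.033,0],"rot":[0,0,0],"hand":0.0876}
    - {"translation":[0.0108,0.033,0],"rot":[0,0,0],"hand":0.0876}

```text
time: 2.55
position: [0.5256, 0.0106, 0.2266]
ee_rot: [-3.135, 0.207, -0.0]
ft_force: [1.0, -0.6, 0.0]
width: 0.0878
finger_force: 0.0
```

Emit:
send_rows:
  series:
    - {"translation":[0,0,0],"rot":[0,0,0],"hand":0.0876}
    - {"translation":[0,0,0],"rot":[0,0,0],"hand":0.0876}

```text
time: 2.75
position: [0.5256, 0.0109, 0.2264]
ee_rot: [-3.134, 0.211, 0.0]
ft_force: [0.6, -0.6, 0.3]
width: 0.0874
finger_force: 0.0
```

```bash
cat >> h.py <<'E'
def capfit(b,c,lo,hi,z,win=None):
    m=cv2.inRange(cv2.cvtColor(b,cv2.COLOR_BGR2HSV),lo,hi)
    if win: w=np.zeros_like(m); w[win[1]:win[3],win[0]:win[2]]=255; m&=w
    cn=max(cv2.findContours(m,0,cv2.CHAIN_APPROX_NONE)[0],key=cv2.contourArea)
    e=cv2.fitEllipse(cn); return e,ray(c,e[0],z)
GREEN=((45,100,40),(85,255,255)); ORANGE=((5,150,80),(22,255,255))
def wrist(name):
    o=readout.get_obs(); b=cv2.cvtColor(cams.camera("wrist"),cv2.COLOR_RGB2BGR)
    cv2.imwrite(f"pics/{name}.png",b); np.save(f"pics/{name}.npy",np.r_[o["position"],o["ee_rot"]])
    d,y=delta(o,o["position"],0); print("t",o["time"],"pos",o["position"],"yaw",y,"q",o["qpos"])
    return o,b,cam("wrist",o)
def enlarge(b,x0,y0,w,name):
    cr=cv2.resize(b[y0:y0+w*3//4,x0:x0+w],(800,600),interpolation=cv2.INTER_CUBIC)
    cv2.imwrite(f"pics/{name}.png",np.clip(255*(cr/255.)**.55,0,255).astype(np.uint8))
E
python3 - <<'E'
from h import *
o,b,c=wrist("w2")
e,P=capfit(b,c,*ORANGE,.092); print(e,P)
enlarge(b,154,72,200,"w2c")
E
```

```text
t 2.75 pos [0.5256 0.0109 0.2264] yaw -97.70373863242155 q [ 0.3941  0.1127 -0.3147 -0.0002 -1.1437  1.0423]
((376.9164733886719, 53.509864807128906), (81.7103271484375, 120.68208312988281), 4.180972576141357) [ 0.6257 -0.1157  0.092 ]
```

View pics/w2c.png

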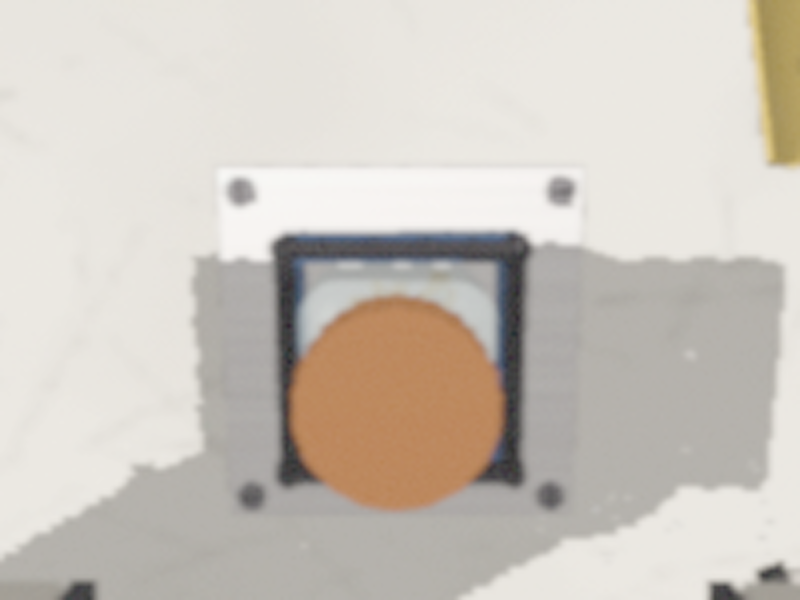

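```bash
python3 - <<'E'
from h import *
v=np.load("pics/w2.npy"); o=dict(position=v[:3],ee_rot=v[3:]); c=cam("wrist",o)
b=cv2.imread("pics/w2.png")
e,P=capfit(b,c,*ORANGE,.092,(215,130,300,210)); print(e,P)
f=lambda p:(p[0]/4+154,p[1]/4+72)
q=np.array([ray(c,f(p),.006) for p in [(241,191),(561,190),(550,495),(252,495)]]);d=np.roll(q,-1,0)-q
print("brace",q.mean(0),np.linalg.norm(d,axis=1),np.degrees(np.arctan2(d[:,1],d[:,0]))%90)
q=np.array([ray(c,f(p),.036) for p in [(275,235),(527,235),(521,488),(279,488)]]);d=np.roll(q,-1,0)-q
print("lip",q.mean(0),np.linalg.norm(d,axis=1),np.degrees(np.arctan2(d[:,1],d[:,0]))%90)
E
```

```text
((252.60841369628906, 172.7733612060547), (51.05748748779297, 51.95172882080078), 92.44080352783203) [0.5298 0.0121 0.092 ]
brace [0.527  0.0108 0.006 ] [0.1004 0.1006 0.1004 0.1003] [82.4766 82.3293 82.3091 82.3018]
lip [0.5277 0.0109 0.036 ] [0.0735 0.0775 0.075  0.0775] [82.3025 82.6143 82.3089 81.5522]
```

Emit:
send_rows:
  series:
    - {"translation":[0.002,0,0.02],"rot":[0,0,0],"hand":0.0876}
    - {"translation":[0,0,0.025],"rot":[0,0,0],"hand":0.0876}
    - {"translation":[0,0,0.025],"rot":[0,0,0],"hand":0.0876}
    - {"translation":[0,0,0.025],"rot":[0,0,0],"hand":0.0876}
    - {"translation":[0,0,0.025],"rot":[0,0,0],"hand":0.0876}
    - {"translation":[0,0,0.022],"rot":[0,0,0],"hand":0.0876}
    - {"translation":[0,0,0.015],"rot":[0,0,0],"hand":0.0876}
    - {"translation":[0,0,0.005],"rot":[0,0,0],"hand":0.0876}
    - {"translation":[0,0,0],"rot":[0,0,0],"hand":0.0876}

```text
time: 3.7
position: [0.5273, 0.0114, 0.0641]
ee_rot: [3.134, -0.207, -0.002]
ft_force: [-0.5, -0.1, -0.1]
width: 0.0877
finger_force: 0.0
```

Emit:
send_rows:
  newtons: 35
  series:
    - {"translation":[0,0,0],"rot":[0,0,0],"hand":0.065}
    - {"translation":[0,0,0],"rot":[0,0,0],"hand":0.055}
    - {"translation":[0,0,0],"rot":[0,0,0],"hand":0.04}
    - {"translation":[0,0,0],"rot":[0,0,0],"hand":0.04}
    - {"translation":[0,0,0],"rot":[0,0,0],"hand":0.04}
    - {"translation":[0,0,0],"rot":[0,0,0],"hand":0.04}
    - {"translation":[0,0,0],"rot":[0,0,0],"hand":0.04}

```text
time: 4.4
position: [0.5279, 0.0106, 0.0649]
ee_rot: [-3.134, 0.21, -0.001]
ft_force: [-0.6, 1.2, 3.1]
width: 0.0536
finger_force: 35.0
```

Emit:
send_rows:
  series:
    - {"translation":[0,0,-0.005],"rot":[0,0,0],"hand":0.04}
    - {"translation":[0,0,-0.015],"rot":[0,0,0],"hand":0.04}
    - {"translation":[0,0,-0.02],"rot":[0,0,0],"hand":0.04}
    - {"translation":[0,0,-0.02],"rot":[0,0,0],"hand":0.04}
    - {"translation":[0,0,-0.01],"rot":[0,0,0],"hand":0.04}
    - {"translation":[-0.004,-0.0125,0],"rot":[0,0,0],"hand":0.04}
    - {"translation":[-0.0082,-0.025,0],"rot":[0,0,0],"hand":0.04}
    - {"translation":[-0.0082,-0.025,0],"rot":[0,0,0],"hand":0.04}
    - {"translation":[-0.0082,-0.025,0],"rot":[0,0,0],"hand":0.04}
    - {"translation":[-0.0082,-0.025,0],"rot":[0,0,0],"hand":0.04}
    - {"translation":[-0.0082,-0.025,0],"rot":[0,0,0],"hand":0.04}
    - {"translation":[-0.0082,-0.025,0],"rot":[0,0,0],"hand":0.04}

```text
time: 5.6
position: [0.4952, 0.1797, 0.1334]
ee_rot: [3.134, -0.21, -0.003]
ft_force: [0.6, 0.5, -2.0]
width: 0.0538
finger_force: 35.0
```

Emit:
send_rows:
  series:
    - {"translation":[-0.0035,-0.0105,0],"rot":[0,0,0],"hand":0.04}
    - {"translation":[0,0,0.01],"rot":[0,0,0],"hand":0.04}
    - {"translation":[0,0,0.02],"rot":[0,0,0],"hand":0.04}
    - {"translation":[0,0,0.02],"rot":[0,0,0],"hand":0.04}
    - {"translation":[0,0,0.015],"rot":[0,0,0],"hand":0.04}
    - {"translation":[0,0,0.007],"rot":[0,0,0],"hand":0.04}
    - {"translation":[0,0,0],"rot":[0,0,0],"hand":0.04}

```text
time: 6.3
position: [0.4936, 0.1883, 0.0611]
ee_rot: [3.132, -0.211, -0.004]
ft_force: [-0.7, 0.0, -2.0]
width: 0.0535
finger_force: 35.0
```

Emit:
send_rows:
  series:
    - {"translation":[0,0,0.001],"rot":[0,0,0],"hand":0.04}
    - {"translation":[0,0,0.001],"rot":[0,0,0],"hand":0.04}
    - {"translation":[0,0,0.0005],"rot":[0,0,0],"hand":0.04}

```text
time: 6.6
position: [0.4947, 0.1897, 0.0606]
ee_rot: [-3.134, 0.21, -0.001]
ft_force: [-0.2, -0.3, -1.9]
width: 0.0538
finger_force: 35.0
```

Emit:
send_rows:
  series:
    - {"translation":[0,0,0.001],"rot":[0,0,0],"hand":0.04}
    - {"translation":[0,0,0],"rot":[0,0,0],"hand":0.04}

```text
time: 6.8
position: [0.4945, 0.1896, 0.0592]
ee_rot: [-3.134, 0.21, -0.0]
ft_force: [-0.3, 0.2, -2.1]
width: 0.0537
finger_force: 35.0
```

Emit:
send_rows:
  series:
    - {"translation":[0,0,0.0008],"rot":[0,0,0],"hand":0.04}
    - {"translation":[0,0,0],"rot":[0,0,0],"hand":0.04}

```text
time: 7.0
position: [0.4947, 0.1896, 0.0589]
ee_rot: [-3.134, 0.209, -0.001]
ft_force: [-2.0, -0.3, 4.0]
width: 0.0532
finger_force: 35.0
```

Emit:
send_rows:
  series:
    - {"translation":[0,0,0],"rot":[0,0,0],"hand":0.0876}
    - {"translation":[0,0,0],"rot":[0,0,0],"hand":0.0876}
    - {"translation":[0,0,0],"rot":[0,0,0],"hand":0.0876}
    - {"translation":[0,0,-0.01],"rot":[0,0,0],"hand":0.0876}
    - {"translation":[0,0,-0.03],"rot":[0,0,0],"hand":0.0876}
    - {"translation":[0,0,-0.04],"rot":[0,0,0],"hand":0.0876}
    - {"translation":[0,0,-0.04],"rot":[0,0,0],"hand":0.0876}
    - {"translation":[0,0,-0.04],"rot":[0,0,0],"hand":0.0876}

```text
time: 7.8
position: [0.4942, 0.1892, 0.2207]
ee_rot: [-3.134, 0.21, -0.001]
ft_force: [1.3, 0.2, -0.7]
width: 0.0873
finger_force: 0.0
```

Emit:
send_rows:
  series:
    - {"translation":[-0.00875,-0.0262,0],"rot":[0,0,0],"hand":0.0876}
    - {"translation":[-0.00875,-0.0262,0],"rot":[0,0,0],"hand":0.0876}
    - {"translation":[-0.00875,-0.0262,0],"rot":[0,0,0],"hand":0.0876}
    - {"translation":[-0.00875,-0.0262,0],"rot":[0,0,0],"hand":0.0876}
    - {"translation":[-0.00875,-0.0262,0],"rot":[0,0,0],"hand":0.0876}
    - {"translation":[-0.00875,-0.0262,0],"rot":[0,0,0],"hand":0.0876}
    - {"translation":[0,0,0],"rot":[0,0,-0.1257],"hand":0.0876}
    - {"translation":[0,0,0],"rot":[0,0,-0.1257],"hand":0.0876}
    - {"translation":[0,0,0],"rot":[0,0,-0.1257],"hand":0.0876}
    - {"translation":[0,0,0],"rot":[0,0,-0.1257],"hand":0.0876}
    - {"translation":[0,0,0],"rot":[0,0,-0.1257],"hand":0.0876}
    - {"translation":[0,0,0],"rot":[0,0,-0.1257],"hand":0.0876}

```text
time: 9.0
position: [0.4634, 0.3522, 0.219]
ee_rot: [-2.989, -0.967, -0.001]
ft_force: [-0.5, 0.7, 0.1]
width: 0.0878
finger_force: 0.0
```

Emit:
send_rows:
  series:
    - {"translation":[0,0,0],"rot":[0,0,0],"hand":0.0876}
    - {"translation":[0,0,0],"rot":[0,0,0],"hand":0.0876}

```text
time: 9.2
position: [0.4634, 0.3522, 0.2187]
ee_rot: [-2.993, -0.953, -0.001]
ft_force: [0.3, 0.5, -0.5]
width: 0.0876
finger_force: 0.0
```

```bash
python3 - <<'E'
from h import *
o,b,c=wrist("w3")
e,P=capfit(b,c,*GREEN,.09,(190,100,320,230)); print(e,P)
enlarge(b,176,90,160,"w3c")
E
```

```text
t 9.2 pos [0.4634 0.3522 0.2187] yaw -54.66285326614547 q [ 0.9858  0.212  -0.2106  0.0001 -1.1477  1.2017]
((252.97372436523438, 174.99269104003906), (51.97241973876953, 52.214962005615234), 159.7566680908203) [0.4656 0.3545 0.09  ]
```

View pics/w3c.png

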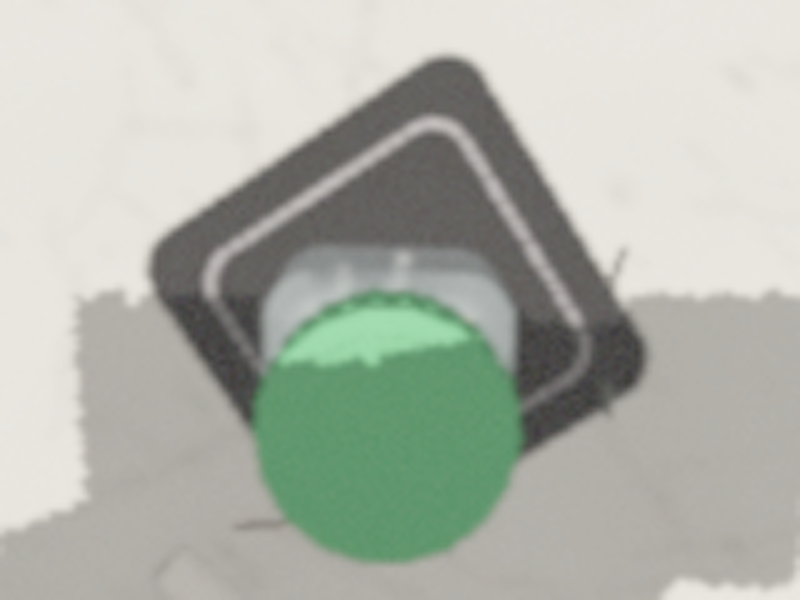

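Emit:
send_rows:
  series:
    - {"translation":[0.001,-0.0005,0.02],"rot":[0,0,0],"hand":0.0876}
    - {"translation":[0,0,0.03],"rot":[0,0,0],"hand":0.0876}
    - {"translation":[0,0,0.03],"rot":[0,0,0],"hand":0.0876}
    - {"translation":[0,0,0.03],"rot":[0,0,0],"hand":0.0876}
    - {"translation":[0,0,0.025],"rot":[0,0,0],"hand":0.0876}
    - {"translation":[0,0,0.02],"rot":[0,0,0],"hand":0.0876}
    - {"translation":[0,0,0.015],"rot":[0,0,0],"hand":0.0876}
    - {"translation":[0,0,0.009],"rot":[0,0,0],"hand":0.0876}
    - {"translation":[0,0,0],"rot":[0,0,0],"hand":0.0876}

```text
time: 10.15
position: [0.4635, 0.3527, 0.0382]
ee_rot: [2.991, 0.956, -0.003]
ft_force: [-0.2, -0.3, 0.1]
width: 0.0876
finger_force: 0.0
```

Emit:
send_rows:
  newtons: 25
  series:
    - {"translation":[0,0,0],"rot":[0,0,0],"hand":0.068}
    - {"translation":[0,0,0],"rot":[0,0,0],"hand":0.058}
    - {"translation":[0,0,0],"rot":[0,0,0],"hand":0.04}
    - {"translation":[0,0,0],"rot":[0,0,0],"hand":0.04}
    - {"translation":[0,0,0],"rot":[0,0,0],"hand":0.04}
    - {"translation":[0,0,0],"rot":[0,0,0],"hand":0.04}
    - {"translation":[0,0,0],"rot":[0,0,0],"hand":0.04}

```text
time: 10.85
position: [0.464, 0.3535, 0.0398]
ee_rot: [-2.991, -0.959, -0.001]
ft_force: [-1.5, 0.5, 4.8]
width: 0.0561
finger_force: 24.9
```

Emit:
send_rows:
  series:
    - {"translation":[0,0,-0.005],"rot":[0,0,0],"hand":0.04}
    - {"translation":[0,0,-0.015],"rot":[0,0,0],"hand":0.04}
    - {"translation":[0,0,-0.025],"rot":[0,0,0],"hand":0.04}
    - {"translation":[0,0,-0.03],"rot":[0,0,0],"hand":0.04}
    - {"translation":[0,0,-0.025],"rot":[0,0,0],"hand":0.04}
    - {"translation":[0,0,-0.01],"rot":[0,0,0.0754],"hand":0.04}
    - {"translation":[0,0,0],"rot":[0,0,0.125],"hand":0.04}
    - {"translation":[0,0,0],"rot":[0,0,0.125],"hand":0.04}
    - {"translation":[0,0,0],"rot":[0,0,0.125],"hand":0.04}
    - {"translation":[0,0,0],"rot":[0,0,0.125],"hand":0.04}
    - {"translation":[0,0,0],"rot":[0,0,0.1],"hand":0.04}
    - {"translation":[0,0,0],"rot":[0,0,0.075],"hand":0.04}

```text
time: 12.05
position: [0.4635, 0.3528, 0.1488]
ee_rot: [3.134, -0.211, -0.001]
ft_force: [-0.0, 0.2, -1.8]
width: 0.056
finger_force: 24.9
```

Emit:
send_rows:
  series:
    - {"translation":[0.004,0.0123,0],"rot":[0,0,0],"hand":0.04}
    - {"translation":[0.008,0.0245,0],"rot":[0,0,0],"hand":0.04}
    - {"translation":[0.01,0.0307,0],"rot":[0,0,0],"hand":0.04}
    - {"translation":[0.01,0.0307,0],"rot":[0,0,0],"hand":0.04}
    - {"translation":[0.01,0.0307,0],"rot":[0,0,0],"hand":0.04}
    - {"translation":[0.01,0.0307,0],"rot":[0,0,0],"hand":0.04}
    - {"translation":[0.01,0.0307,0],"rot":[0,0,0],"hand":0.04}
    - {"translation":[0.01,0.0307,0],"rot":[0,0,0],"hand":0.04}
    - {"translation":[0.01,0.0307,0],"rot":[0,0,0],"hand":0.04}
    - {"translation":[0.01,0.0307,0],"rot":[0,0,0],"hand":0.04}
    - {"translation":[0.01,0.0307,0],"rot":[0,0,0],"hand":0.04}
    - {"translation":[0.006,0.0182,0],"rot":[0,0,0],"hand":0.04}

```text
time: 13.25
position: [0.5273, 0.0082, 0.149]
ee_rot: [3.135, -0.204, -0.002]
ft_force: [0.5, 1.5, -2.9]
width: 0.0558
finger_force: 24.9
```

Emit:
send_rows:
  series:
    - {"translation":[0,0,0],"rot":[0,0,0],"hand":0.04}
    - {"translation":[0,0,0],"rot":[0,0,0],"hand":0.04}

```text
time: 13.45
position: [0.5275, 0.0099, 0.149]
ee_rot: [3.135, -0.205, -0.001]
ft_force: [0.5, -0.8, -1.9]
width: 0.0558
finger_force: 24.9
```

```bash
python3 - <<'E'
from h import *
o,b,c=wrist("w4")
zt=o["position"][2]-.036+.086
e,P=capfit(b,c,*GREEN,zt,(170,100,340,384)); print(e,P,delta(o,P,0)[0])
enlarge(b,106,72,300,"w4c")
E
```

```text
t 13.45 pos [0.5275 0.0099 0.149 ] yaw -97.48328665696322 q [ 0.3906  0.1841 -0.4194 -0.0003 -0.9679  1.0498]
((253.75047302246094, 287.88250732421875), (28.562458038330078, 168.3344268798828), 89.98712921142578) [0.5263 0.0104 0.199 ] [-0.0013 -0.0004 -0.05  ]
```

View pics/w4c.png

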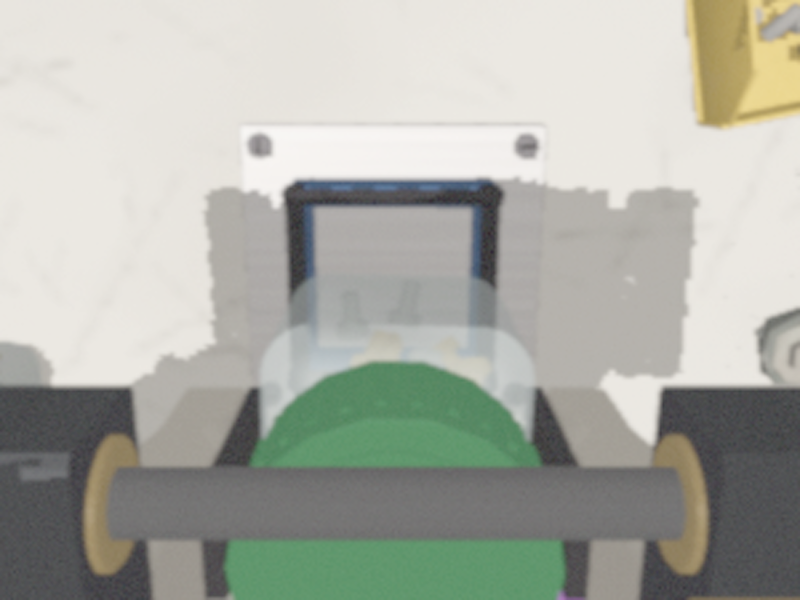

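```bash
python3 - <<'E'
from h import *
v=np.load("pics/w4.npy"); o=dict(position=v[:3],ee_rot=v[3:]); c=cam("wrist",o)
f=lambda p:(p[0]*.375+106,p[1]*.375+72)
for n,p,z in [("jar far bottom",(395,277),.113),("jar far shoulder",(395,326),.163),("jarL bot",(292,330),.113),("jarR bot",(498,330),.113),("holeL",(260,146),.006),("holeR",(526,146),.006),("lipL",(285,190),.036),("lipR",(501,190),.036),("plate far",(393,124),.006)]:
    P=ray(c,f(p),z); print(n,P,delta(o,P,0)[0])
E
```

```text
jar far bottom [0.553  0.0067 0.113 ] [ 0.0258 -0.0002  0.036 ]
jar far shoulder [0.556  0.0063 0.163 ] [ 0.0287 -0.0002 -0.014 ]
jarL bot [0.5425 0.0351 0.113 ] [ 0.0116 -0.0269  0.036 ]
jarR bot [ 0.5355 -0.0179  0.113 ] [0.0116 0.0265 0.036 ]
holeL [0.5832 0.0541 0.006 ] [ 0.0495 -0.0511  0.143 ]
holeR [ 0.5701 -0.0453  0.006 ] [0.0495 0.0491 0.143 ]
lipL [0.5692 0.0428 0.036 ] [ 0.0371 -0.0381  0.113 ]
lipR [ 0.5595 -0.0309  0.036 ] [0.0371 0.0363 0.113 ]
plate far [0.5847 0.0033 0.006 ] [ 0.0576 -0.001   0.143 ]
```

Emit:
send_rows:
  series:
    - {"translation":[0,-0.001,0.01],"rot":[0,0,0.003],"hand":0.04}
    - {"translation":[0,0,0.02],"rot":[0,0,0],"hand":0.04}
    - {"translation":[0,0,0.02],"rot":[0,0,0],"hand":0.04}
    - {"translation":[0,0,0.015],"rot":[0,0,0],"hand":0.04}
    - {"translation":[0,0,0.008],"rot":[0,0,0],"hand":0.04}
    - {"translation":[0,0,0],"rot":[0,0,0],"hand":0.04}
    - {"translation":[0,0,0.003],"rot":[0,0,0],"hand":0.04}
    - {"translation":[0,0,0.003],"rot":[0,0,0],"hand":0.04}
    - {"translation":[0,0,0.002],"rot":[0,0,0],"hand":0.04}

```text
time: 14.4
position: [0.5285, 0.0119, 0.0686]
ee_rot: [-3.134, 0.209, -0.001]
ft_force: [-0.0, -0.1, -2.3]
width: 0.056
finger_force: 24.9
```

Emit:
send_rows:
  series:
    - {"translation":[0,0,0.002],"rot":[0,0,0],"hand":0.04}
    - {"translation":[0,0,0.002],"rot":[0,0,0],"hand":0.04}
    - {"translation":[0,0,0.002],"rot":[0,0,0],"hand":0.04}

```text
time: 14.7
position: [0.5282, 0.0117, 0.0622]
ee_rot: [-3.135, 0.209, -0.0]
ft_force: [-0.3, -1.0, -2.4]
width: 0.0559
finger_force: 24.9
```

Emit:
send_rows:
  series:
    - {"translation":[0,0,0.003],"rot":[0,0,0],"hand":0.04}
    - {"translation":[0,0,0.003],"rot":[0,0,0],"hand":0.04}
    - {"translation":[0,0,0.003],"rot":[0,0,0],"hand":0.04}
    - {"translation":[0,0,0.003],"rot":[0,0,0],"hand":0.04}
    - {"translation":[0,0,0.003],"rot":[0,0,0],"hand":0.04}
    - {"translation":[0,0,0.0015],"rot":[0,0,0],"hand":0.04}
    - {"translation":[0,0,0],"rot":[0,0,0],"hand":0.04}

```text
time: 15.4
position: [0.528, 0.0117, 0.0455]
ee_rot: [3.134, -0.209, -0.001]
ft_force: [-0.4, 0.0, -3.1]
width: 0.0556
finger_force: 24.9
```

Emit:
send_rows:
  series:
    - {"translation":[0,0,0.001],"rot":[0,0,0],"hand":0.04}
    - {"translation":[0,0,0.001],"rot":[0,0,0],"hand":0.04}

```text
time: 15.6
position: [0.5283, 0.0118, 0.0439]
ee_rot: [-3.134, 0.209, -0.001]
ft_force: [-0.3, -0.4, -2.2]
width: 0.0557
finger_force: 24.9
```

Emit:
send_rows:
  series:
    - {"translation":[0,0,0.001],"rot":[0,0,0],"hand":0.04}
    - {"translation":[0,0,0],"rot":[0,0,0],"hand":0.04}

```text
time: 15.8
position: [0.5281, 0.0117, 0.0426]
ee_rot: [3.135, -0.209, -0.0]
ft_force: [-0.5, -0.6, -1.2]
width: 0.0558
finger_force: 24.9
```

Emit:
send_rows:
  series:
    - {"translation":[0,0,0.0008],"rot":[0,0,0],"hand":0.04}
    - {"translation":[0,0,0],"rot":[0,0,0],"hand":0.04}

```text
time: 16.0
position: [0.5282, 0.0118, 0.0419]
ee_rot: [-3.135, 0.209, 0.0]
ft_force: [-1.2, 0.1, -2.5]
width: 0.0559
finger_force: 24.9
```

Emit:
send_rows:
  series:
    - {"translation":[0,0,0.0005],"rot":[0,0,0],"hand":0.04}
    - {"translation":[0,0,0],"rot":[0,0,0],"hand":0.04}

```text
time: 16.2
position: [0.5282, 0.0117, 0.0418]
ee_rot: [3.135, -0.209, 0.0]
ft_force: [-1.8, -0.0, 2.5]
width: 0.0556
finger_force: 24.9
```

Emit:
send_rows:
  series:
    - {"translation":[0,0,0],"rot":[0,0,0],"hand":0.0876}
    - {"translation":[0,0,0],"rot":[0,0,0],"hand":0.0876}
    - {"translation":[0,0,0],"rot":[0,0,0],"hand":0.0876}
    - {"translation":[0,0,-0.01],"rot":[0,0,0],"hand":0.0876}
    - {"translation":[0,0,-0.03],"rot":[0,0,0],"hand":0.0876}
    - {"translation":[0,0,-0.035],"rot":[0,0,0],"hand":0.0876}
    - {"translation":[0,0,-0.035],"rot":[0,0,0],"hand":0.0876}

```text
time: 16.9
position: [0.528, 0.0116, 0.1533]
ee_rot: [3.134, -0.208, -0.0]
ft_force: [0.8, 0.2, -0.6]
width: 0.0876
finger_force: 0.0
```

Emit:
send_rows:
  series:
    - {"translation":[-0.00816,-0.02454,0],"rot":[0,0,0],"hand":0.0876}
    - {"translation":[-0.00816,-0.02454,0],"rot":[0,0,0],"hand":0.0876}
    - {"translation":[-0.00816,-0.02454,0],"rot":[0,0,0],"hand":0.0876}
    - {"translation":[-0.00816,-0.02454,0],"rot":[0,0,0],"hand":0.0876}
    - {"translation":[-0.00816,-0.02454,0],"rot":[0,0,0],"hand":0.0876}
    - {"translation":[-0.00816,-0.02454,0],"rot":[0,0,0],"hand":0.0876}
    - {"translation":[-0.00816,-0.02454,0],"rot":[0,0,0],"hand":0.0876}
    - {"translation":[0,0,0],"rot":[0,0,0],"hand":0.0876}
    - {"translation":[0,0,0],"rot":[0,0,0],"hand":0.0876}

```text
time: 17.8
position: [0.4942, 0.1901, 0.152]
ee_rot: [-3.135, 0.207, -0.001]
ft_force: [0.0, 0.4, 0.1]
width: 0.0874
finger_force: 0.0
```

```bash
python3 - <<'E'
from h import *
o,b,c=wrist("w5")
for k in (.086,):
    e,P=capfit(b,c,*ORANGE,k,(170,120,340,300)); print(e,P,delta(o,P,0)[0])
t=cam("top"); im=cv2.cvtColor(cams.camera("top"),cv2.COLOR_RGB2BGR); cv2.imwrite("pics/top5.png",im)
# mat visible in top? dark blob around (199,230)
g=cv2.cvtColor(im,cv2.COLOR_BGR2GRAY); m=(g<75).astype(np.uint8)*255; w=np.zeros_like(m); w[195:265,160:240]=255; m&=w
cn=max(cv2.findContours(m,0,cv2.CHAIN_APPROX_NONE)[0],key=cv2.contourArea); r=cv2.minAreaRect(cn); print(r, g[220:240:5,190:215:5])
P=ray(t,r[0],.004); print("mat",P,[np.linalg.norm(ray(t,x,.004)-ray(t,y,.004)) for x,y in zip(cv2.boxPoints(r)[:3],cv2.boxPoints(r)[1:])])
E
```

```text
t 17.8 pos [0.4942 0.1901 0.152 ] yaw -97.53834239797207 q [ 0.7379  0.1834 -0.4127  0.0001 -0.9743  0.7013]
((253.21282958984375, 194.15980529785156), (63.68220901489258, 66.6684341430664), 0.8978830575942993) [0.4974 0.1906 0.086 ] [ 0.0031 -0.001   0.066 ]
((199.5, 229.5), (69.0, 79.0), 90.0) [[51 55 58 59 61]
 [55 59 60 61 63]
 [57 60 62 63 67]
 [60 61 64 66 73]]
mat [0.4747 0.3516 0.004 ] [np.float64(0.18822175208969769), np.float64(0.16185412958605438), np.float64(0.18521365432396683)]
```

Emit:
send_rows:
  newtons: 35
  series:
    - {"translation":[0.0005,0,0.02],"rot":[0,0,0],"hand":0.0876}
    - {"translation":[0,0,0.03],"rot":[0,0,0],"hand":0.0876}
    - {"translation":[0,0,0.025],"rot":[0,0,0],"hand":0.0876}
    - {"translation":[0,0,0.014],"rot":[0,0,0],"hand":0.0876}
    - {"translation":[0,0,0.003],"rot":[0,0,0],"hand":0.0876}
    - {"translation":[0,0,0],"rot":[0,0,0],"hand":0.065}
    - {"translation":[0,0,0],"rot":[0,0,0],"hand":0.055}
    - {"translation":[0,0,0],"rot":[0,0,0],"hand":0.04}
    - {"translation":[0,0,0],"rot":[0,0,0],"hand":0.04}
    - {"translation":[0,0,0],"rot":[0,0,0],"hand":0.04}
    - {"translation":[0,0,0],"rot":[0,0,0],"hand":0.04}
    - {"translation":[0,0,0],"rot":[0,0,0],"hand":0.04}

```text
time: 19.1
position: [0.4952, 0.1899, 0.06]
ee_rot: [-3.134, 0.208, -0.001]
ft_force: [-0.3, 0.4, 3.8]
width: 0.0537
finger_force: 35.0
```

```bash
python3 - <<'E'
from h import *
v=np.load("pics/w3.npy"); o=dict(position=v[:3],ee_rot=v[3:]); c=cam("wrist",o)
L=[((180,230),(410,72)),((480,85),(625,320)),((525,455),(620,400)),((165,300),(255,420))]
l=[np.cross([*a,1],[*b,1]) for a,b in L]
q=[]
for i in range(4):
    p=np.cross(l[i],l[(i+1)%4]); p=p[:2]/p[2]; q.append(ray(c,(p[0]/5+176,p[1]/5+90),.004))
q=np.array(q);d=np.roll(q,-1,0)-q
print(q,q.mean(0),np.linalg.norm(d,axis=1),np.degrees(np.arctan2(d[:,1],d[:,0]))%90)
v=np.load("pics/w5.npy"); o=dict(position=v[:3],ee_rot=v[3:]); c=cam("wrist",o)
print("mat guess px in w5",proj(c,[.4725,.3555,.004]))
b=cv2.imread("pics/w5.png"); enlarge(b,30,85,200,"w5c")
E
```

```text
[[0.5352 0.3848 0.004 ]
 [0.4989 0.2926 0.004 ]
 [0.414  0.3292 0.004 ]
 [0.4459 0.4191 0.004 ]] [0.4735 0.3564 0.004 ] [0.0991 0.0925 0.0954 0.0957] [68.5416 66.6926 70.4752 68.9532]
mat guess px in w5 [108.9086 211.3843]
```

View pics/w5c.png

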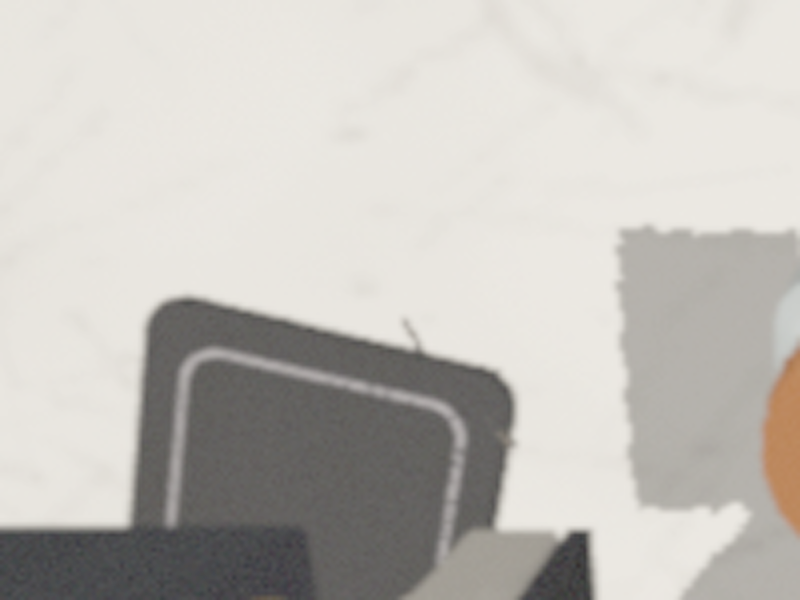

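```bash
python3 - <<'E'
from h import *
v=np.load("pics/w5.npy"); o=dict(position=v[:3],ee_rot=v[3:]); c=cam("wrist",o)
a,b=[ray(c,(p[0]/4+30,p[1]/4+85),.004) for p in ((150,287),(516,378))]
d=(b-a)[:2]; L=np.linalg.norm(d); n=np.array([d[1],-d[0]])/L
ctr=(a+b)[:2]/2+n*.05; print(a,b,L,ctr)
o=readout.get_obs()
for p in ((.4727,.3560),): print(o["position"],delta(o,[*p,o["position"][2]],0))
E
```

```text
[0.5379 0.3825 0.004 ] [0.501  0.2925 0.004 ] 0.09721090999706568 [0.4732 0.3564]
[0.4952 0.1899 0.06  ] (array([-0.0443, -0.1616,  0.0001]), np.float64(-97.59502223457565))
```

Emit:
send_rows:
  series:
    - {"translation":[0,0,-0.005],"rot":[0,0,0],"hand":0.04}
    - {"translation":[0,0,-0.015],"rot":[0,0,0],"hand":0.04}
    - {"translation":[0,0,-0.02],"rot":[0,0,0],"hand":0.04}
    - {"translation":[0,0,-0.01],"rot":[0,0,0],"hand":0.04}
    - {"translation":[-0.0032,-0.0116,0],"rot":[0,0,0],"hand":0.04}
    - {"translation":[-0.0063,-0.0231,0],"rot":[0,0,0],"hand":0.04}
    - {"translation":[-0.0063,-0.0231,0],"rot":[0,0,0],"hand":0.04}
    - {"translation":[-0.0063,-0.0231,0],"rot":[0,0,0],"hand":0.04}
    - {"translation":[-0.0063,-0.0231,0],"rot":[0,0,0],"hand":0.04}
    - {"translation":[-0.0063,-0.0231,0],"rot":[0,0,0],"hand":0.04}
    - {"translation":[-0.0063,-0.0231,0],"rot":[0,0,0],"hand":0.04}
    - {"translation":[-0.003,-0.0116,0],"rot":[0,0,0],"hand":0.04}

```text
time: 20.3
position: [0.4718, 0.3576, 0.1083]
ee_rot: [3.134, -0.207, -0.001]
ft_force: [0.4, -0.2, -2.8]
width: 0.0538
finger_force: 35.0
```

Emit:
send_rows:
  series:
    - {"translation":[0,0,0],"rot":[0,0,0],"hand":0.04}
    - {"translation":[0,0,0.02],"rot":[0,0,0],"hand":0.04}
    - {"translation":[0,0,0.015],"rot":[0,0,0],"hand":0.04}
    - {"translation":[0,0,0.008],"rot":[0,0,0],"hand":0.04}
    - {"translation":[0,0,0],"rot":[0,0,0],"hand":0.04}

```text
time: 20.8
position: [0.4723, 0.3548, 0.0654]
ee_rot: [3.133, -0.209, -0.002]
ft_force: [0.1, -0.4, -1.8]
width: 0.0535
finger_force: 35.0
```

Emit:
send_rows:
  series:
    - {"translation":[0,0,0.001],"rot":[0,0,0],"hand":0.04}
    - {"translation":[0,0,0],"rot":[0,0,0],"hand":0.04}

```text
time: 21.0
position: [0.473, 0.3558, 0.066]
ee_rot: [-3.134, 0.209, -0.001]
ft_force: [0.9, -0.5, -2.0]
width: 0.0539
finger_force: 35.0
```

Emit:
send_rows:
  series:
    - {"translation":[0,0,0.001],"rot":[0,0,0],"hand":0.04}
    - {"translation":[0,0,0],"rot":[0,0,0],"hand":0.04}

```text
time: 21.2
position: [0.4728, 0.3558, 0.0648]
ee_rot: [-3.134, 0.209, -0.0]
ft_force: [0.4, -0.3, -0.8]
width: 0.0534
finger_force: 35.0
```

Emit:
send_rows:
  series:
    - {"translation":[0,0,0.0007],"rot":[0,0,0],"hand":0.04}
    - {"translation":[0,0,0],"rot":[0,0,0],"hand":0.04}

```text
time: 21.4
position: [0.4728, 0.3559, 0.0641]
ee_rot: [-3.134, 0.208, -0.001]
ft_force: [-0.1, -0.4, -0.2]
width: 0.0536
finger_force: 35.0
```

Emit:
send_rows:
  series:
    - {"translation":[0,0,0.0005],"rot":[0,0,0],"hand":0.04}
    - {"translation":[0,0,0],"rot":[0,0,0],"hand":0.04}

```text
time: 21.6
position: [0.4729, 0.3559, 0.064]
ee_rot: [-3.134, 0.208, -0.001]
ft_force: [-1.7, -1.6, 5.0]
width: 0.0534
finger_force: 35.0
```

Emit:
send_rows:
  series:
    - {"translation":[0,0,0],"rot":[0,0,0],"hand":0.0876}
    - {"translation":[0,0,0],"rot":[0,0,0],"hand":0.0876}
    - {"translation":[0,0,0],"rot":[0,0,0],"hand":0.0876}
    - {"translation":[0,0,-0.01],"rot":[0,0,0],"hand":0.0876}
    - {"translation":[0,0,-0.03],"rot":[0,0,0],"hand":0.0876}
    - {"translation":[0,0,-0.03],"rot":[0,0,0],"hand":0.0876}
    - {"translation":[0,0,-0.03],"rot":[0,0,0],"hand":0.0876}

```text
time: 22.3
position: [0.4727, 0.3556, 0.165]
ee_rot: [3.135, -0.209, 0.0]
ft_force: [0.1, 0.4, -0.0]
width: 0.0875
finger_force: 0.0
```

Emit:
send_rows:
  series:
    - {"translation":[0.00915,0.03035,0],"rot":[0,0,0],"hand":0.0876}
    - {"translation":[0.00915,0.03035,0],"rot":[0,0,0],"hand":0.0876}
    - {"translation":[0.00915,0.03035,0],"rot":[0,0,0],"hand":0.0876}
    - {"translation":[0.00915,0.03035,0],"rot":[0,0,0],"hand":0.0876}
    - {"translation":[0.00915,0.03035,0],"rot":[0,0,0],"hand":0.0876}
    - {"translation":[0.00915,0.03035,0],"rot":[0,0,0],"hand":0.0876}
    - {"translation":[0.00915,0.03035,0],"rot":[0,0,0],"hand":0.0876}
    - {"translation":[0.00915,0.03035,0],"rot":[0,0,0],"hand":0.0876}
    - {"translation":[0.00915,0.03035,0],"rot":[0,0,0],"hand":0.0876}
    - {"translation":[0.00915,0.03035,0],"rot":[0,0,0],"hand":0.0876}
    - {"translation":[0.00915,0.03035,0],"rot":[0,0,0],"hand":0.0876}
    - {"translation":[0,0,0],"rot":[0,0,0],"hand":0.0876}

```text
time: 23.5
position: [0.5283, 0.0087, 0.1639]
ee_rot: [3.134, -0.213, 0.0]
ft_force: [-0.7, 0.7, 0.3]
width: 0.0879
finger_force: 0.0
```

Emit:
send_rows:
  series:
    - {"translation":[0,0,0],"rot":[0,0,0],"hand":0.0876}

```text
time: 23.6
position: [0.5283, 0.0109, 0.1638]
ee_rot: [-3.134, 0.211, -0.001]
ft_force: [-0.0, 0.6, -0.5]
width: 0.0877
finger_force: 0.0
```

```bash
python3 - <<'E'
from h import *
o,b,c=wrist("w6")
e,P=capfit(b,c,*GREEN,.092,(170,120,340,300)); print(e,P,delta(o,P,0)[0],delta(o,[.528,.0115,.062],0))
s=cam("scene"); im=cv2.cvtColor(cams.camera("scene"),cv2.COLOR_RGB2BGR); cv2.imwrite("pics/scene6.png",im)
m=proj(s,[.473,.356,.004]); 
e,P=capfit(im,s,*ORANGE,.08); print("orange (whole cap blob) scene",e,P)
E
```

```text
t 23.6 pos [0.5283 0.0109 0.1638] yaw -97.71969314251955 q [ 0.3921  0.1698 -0.3995  0.0001 -1.0009  1.044 ]
((252.92247009277344, 193.13821411132812), (64.23961639404297, 65.84683227539062), 89.84747314453125) [0.5306 0.0118 0.092 ] [ 0.0021 -0.0012  0.0718] (array([-0.0005, -0.0006,  0.1018]), np.float64(-97.71969314251955))
orange (whole cap blob) scene ((213.9429931640625, 111.1110610961914), (30.695920944213867, 46.460994720458984), 88.6298599243164) [ 0.6262 -0.0669  0.08  ]
```

Emit:
send_rows:
  newtons: 58
  series:
    - {"translation":[0,-0.0008,0.02],"rot":[0,0,0],"hand":0.0876}
    - {"translation":[0,0,0.03],"rot":[0,0,0],"hand":0.0876}
    - {"translation":[0,0,0.03],"rot":[0,0,0],"hand":0.0876}
    - {"translation":[0,0,0.015],"rot":[0,0,0],"hand":0.0876}
    - {"translation":[0,0,0.007],"rot":[0,0,0],"hand":0.0876}
    - {"translation":[0,0,0],"rot":[0,0,0],"hand":0.065}
    - {"translation":[0,0,0],"rot":[0,0,0],"hand":0.055}
    - {"translation":[0,0,0],"rot":[0,0,0],"hand":0.04}
    - {"translation":[0,0,0],"rot":[0,0,0],"hand":0.04}
    - {"translation":[0,0,0],"rot":[0,0,0],"hand":0.04}
    - {"translation":[0,0,0],"rot":[0,0,0],"hand":0.04}
    - {"translation":[0,0,0],"rot":[0,0,0],"hand":0.04}

```text
time: 24.9
position: [0.5286, 0.0121, 0.0618]
ee_rot: [-3.135, 0.209, -0.001]
ft_force: [0.4, -0.7, 4.9]
width: 0.0532
finger_force: 58.0
```

Emit:
send_rows:
  series:
    - {"translation":[0,0,0],"rot":[0,0,-0.06],"hand":0.04}
    - {"translation":[0,0,-0.0001],"rot":[0,0,-0.06],"hand":0.04}
    - {"translation":[0,0,-0.0001],"rot":[0,0,-0.06],"hand":0.04}
    - {"translation":[0,0,-0.0001],"rot":[0,0,-0.06],"hand":0.04}

```text
time: 25.3
position: [0.529, 0.0123, 0.0621]
ee_rot: [-3.137, -0.171, -0.002]
ft_force: [0.2, 0.0, 5.4]
width: 0.0535
finger_force: 58.0
```

```bash
python3 - <<'E'
from h import *
o=readout.get_obs(); print({k:np.round(o[k],4) for k in ("time","position","ft_force","moment","width","finger_force","qpos")},delta(o,o["position"],0)[1])
E
```

```text
{'time': np.float64(25.3), 'position': array([0.529 , 0.0123, 0.0621]), 'ft_force': array([0.2311, 0.0486, 5.4444]), 'moment': array([-0.0676,  0.0615, -0.2232]), 'width': np.float64(0.0535), 'finger_force': np.float64(58.0008), 'qpos': array([ 0.3944,  0.2903, -0.5177,  0.0003, -0.7614,  1.2853])} -83.74519372569625
```

Emit:
send_rows:
  series:
    - {"translation":[0,0,-0.0002],"rot":[0,0,-0.08],"hand":0.04}
    - {"translation":[0,0,-0.0002],"rot":[0,0,-0.08],"hand":0.04}
    - {"translation":[0,0,-0.0002],"rot":[0,0,-0.08],"hand":0.04}
    - {"translation":[0,0,-0.0002],"rot":[0,0,-0.08],"hand":0.04}
    - {"translation":[0,0,-0.0002],"rot":[0,0,-0.08],"hand":0.04}

```text
time: 25.8
position: [0.5282, 0.0123, 0.0629]
ee_rot: [-3.04, -0.792, -0.0]
ft_force: [-2.0, -0.4, 6.1]
width: 0.0533
finger_force: 58.0
```

```bash
cat > st.py <<'E'
from h import *
o=readout.get_obs(); print({k:np.round(o[k],4) for k in ("time","position","ft_force","moment","width","finger_force","qpos")},delta(o,o["position"],0)[1])
E
python3 st.py
```

```text
{'time': np.float64(25.8), 'position': array([0.5282, 0.0123, 0.0629]), 'ft_force': array([-2.0409, -0.3912,  6.0765]), 'moment': array([-0.0273,  0.7867, -0.2274]), 'width': np.float64(0.0533), 'finger_force': np.float64(58.0), 'qpos': array([ 0.3947,  0.2888, -0.5173, -0.0002, -0.7647,  1.6862])} -60.785265833431076
```

Emit:
send_rows:
  series:
    - {"translation":[0,0,-0.0002],"rot":[0,0,-0.08],"hand":0.04}
    - {"translation":[0,0,-0.0002],"rot":[0,0,-0.08],"hand":0.04}
    - {"translation":[0,0,-0.0002],"rot":[0,0,-0.08],"hand":0.04}
    - {"translation":[0,0,-0.0002],"rot":[0,0,-0.08],"hand":0.04}

```text
time: 26.2
position: [0.5283, 0.0123, 0.0637]
ee_rot: [2.875, 1.267, 0.0]
ft_force: [-0.8, -0.4, 4.8]
width: 0.0535
finger_force: 58.0
```

```bash
python3 st.py
```

```text
{'time': np.float64(26.2), 'position': array([0.5283, 0.0123, 0.0637]), 'ft_force': array([-0.7585, -0.3949,  4.8237]), 'moment': array([-0.1964,  0.3424, -0.1225]), 'width': np.float64(0.0535), 'finger_force': np.float64(58.0001), 'qpos': array([ 0.3946,  0.2877, -0.5165,  0.    , -0.7664,  2.0063])} -42.43961373379501
```

Emit:
send_rows:
  series:
    - {"translation":[0,0,-0.0001],"rot":[0,0,-0.08],"hand":0.04}
    - {"translation":[0,0,-0.0001],"rot":[0,0,-0.08],"hand":0.04}
    - {"translation":[0,0,0],"rot":[0,0,-0.08],"hand":0.04}
    - {"translation":[0,0,0],"rot":[0,0,-0.08],"hand":0.04}
    - {"translation":[0,0,0],"rot":[0,0,0],"hand":0.04}
    - {"translation":[0,0,0],"rot":[0,0,0],"hand":0.04}

```text
time: 26.8
position: [0.5287, 0.0125, 0.0639]
ee_rot: [2.641, 1.702, 0.001]
ft_force: [0.9, 0.1, 4.2]
width: 0.0532
finger_force: 58.0
```

```bash
python3 st.py
```

```text
{'time': np.float64(26.8), 'position': array([0.5287, 0.0125, 0.0639]), 'ft_force': array([0.8789, 0.0923, 4.2467]), 'moment': array([ 0.0073, -0.2876,  0.0297]), 'width': np.float64(0.0532), 'finger_force': np.float64(58.0009), 'qpos': array([ 0.3948,  0.2877, -0.516 ,  0.0002, -0.7661,  2.3207])} -24.4036661020532
```

Emit:
send_rows:
  series:
    - {"translation":[0,0,-0.001],"rot":[0,0,0],"hand":0.04}
    - {"translation":[0,0,-0.002],"rot":[0,0,0],"hand":0.04}
    - {"translation":[0,0,-0.002],"rot":[0,0,0],"hand":0.04}
    - {"translation":[0,0,-0.002],"rot":[0,0,0],"hand":0.04}
    - {"translation":[0,0,0],"rot":[0,0,0],"hand":0.04}

```text
time: 27.3
position: [0.5283, 0.0123, 0.0708]
ee_rot: [2.639, 1.704, 0.0]
ft_force: [-0.7, 0.6, -0.4]
width: 0.0537
finger_force: 58.0
```

```bash
python3 st.py
```

```text
{'time': np.float64(27.3), 'position': array([0.5283, 0.0123, 0.0708]), 'ft_force': array([-0.6973,  0.5775, -0.4189]), 'moment': array([-0.1314, -0.089 , -0.0075]), 'width': np.float64(0.0537), 'finger_force': np.float64(57.9999), 'qpos': array([ 0.3947,  0.2781, -0.5092,  0.    , -0.7833,  2.3229])} -24.290114387363015
```

Emit:
send_rows:
  series:
    - {"translation":[0,0,-0.003],"rot":[0,0,0],"hand":0.04}
    - {"translation":[0,0,-0.004],"rot":[0,0,0],"hand":0.04}
    - {"translation":[0,0,-0.004],"rot":[0,0,0],"hand":0.04}
    - {"translation":[0,0,-0.004],"rot":[0,0,0],"hand":0.04}
    - {"translation":[0,0,-0.004],"rot":[0,0,0],"hand":0.04}
    - {"translation":[0,0,-0.004],"rot":[0,0,0],"hand":0.04}
    - {"translation":[0,0,-0.003],"rot":[0,0,0],"hand":0.04}
    - {"translation":[0,0,0],"rot":[0,0,0],"hand":0.04}
    - {"translation":[0,0,0],"rot":[0,0,0],"hand":0.04}
    - {"translation":[0,0,0],"rot":[0,0,0],"hand":0.04}

```text
time: 28.3
position: [0.5281, 0.0123, 0.0964]
ee_rot: [-2.639, -1.704, 0.001]
ft_force: [-0.2, 0.7, 0.0]
width: 0.0531
finger_force: 58.0
```

```bash
python3 st.py; python3 - <<'E'
from h import *
s=cams.camera("scene"); t=cams.camera("top")
f=lambda im,x,y,w,h,W,H:cv2.resize(im[y:y+h,x:x+w],(W,H),interpolation=cv2.INTER_CUBIC)
out=np.vstack([np.hstack([f(s,190,80,120,90,400,300),f(s,250,210,120,90,400,300)]),np.hstack([f(t,150,190,120,90,400,300),f(t,0,0,512,384,400,300)])])
cv2.imwrite("pics/fin.png",cv2.cvtColor(np.clip(255*(out/255.)**.6,0,255).astype(np.uint8),cv2.COLOR_RGB2BGR))
E
```

```text
{'time': np.float64(28.3), 'position': array([0.5281, 0.0123, 0.0964]), 'ft_force': array([-0.1985,  0.6513,  0.0324]), 'moment': array([-0.0445, -0.0683, -0.0298]), 'width': np.float64(0.0531), 'finger_force': np.float64(57.9998), 'qpos': array([ 0.3947,  0.2449, -0.4818, -0.0001, -0.8445,  2.3231])} -24.28383808103776
```

View pics/fin.png

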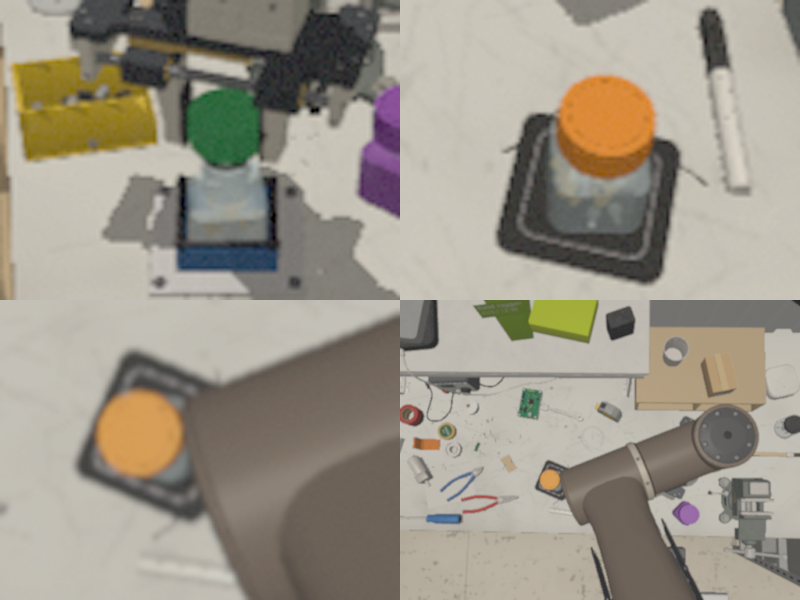

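The picture shows the green cap held level at (225,127), with the bare neck at (230,170) below it. The green jar is seated in the brace, the orange jar stands mid-mat at (600,150), and the bystanders are undisturbed.

```bash
python3 -c "
from cell import ticket
print(ticket.job_done())"
```

```text
the job is handed in; nothing more can be done
None
```

The job is handed in at about 28 s of the 72 s. The green jar is home in the brace, the orange jar stands in the middle of the mat, and the green cap is unscrewed and held level about 15 mm above the jar's mouth; the result of the judging was not shown.

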